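# Put the glaze mill into third speed and lock the lever there

## Robot

A 7-joint arm with a two-finger parallel gripper is mounted at the origin on the work surface; the furniture and walls round the work are solid. World frame = base frame: x ahead of the robot, y to its left, z up, the work surface at z = 0. Lengths are in m, angles in rad, forces in N, time in s.
With the tool pointing down it reaches from about 0.425 to 0.825 m from the base axis. Payload 3.6 kg.
Tool frame: the origin (TCP) lies midway between the tips of the shut fingers; the grasp point (between the pads) lies 19 mm behind it; y points along the fingers, z is the direction in which the jaws open and shut, and the axes are right-handed (so a half turn about y gives the same grasp; the last joint's range is limited). The gripper opens to 85 mm and grips with 20 to 120 N. Pads are 22 mm wide; open, the fingers measure 114 mm over their backs; the gripper's body (76 mm by 85 mm) begins 54 mm behind the grasp point. The pads swing forward as they close: fully open they stand 13 mm farther back than shut.
Start: joints at [1.286, 0.615, -0.013, 1.423, 0.008, 1.103, -0.04], TCP at [0.166, -0.628, 0.231] pointing down, gripper open.
Joint ranges: [-3.12, 3.12], [-0.3, 2.06], [-1.34, 1.32], [0.26, 2.42], [-1.36, 4.5], [0.01, 1.98], [-2.84, 2.84]. Speed limits (rad/s): [2.79, 2.79, 3.14, 3.14, 3.14, 3.14, 3.14].

## Interface

Orientations are given as a unit quaternion [w, x, y, z].
In Python, from workcell import arm gives the robot as it stands.
- The arm moves only by the tool servo_tool, never from a script. Its argument "commands" is a list of rows, each a list of 6 numbers: the shift along the world's x, y, z in m, then the turn, a rotation vector about the world's x, y, z in degrees. A call has 1 to 8 rows; each row is the pose to reach, as a shift and turn from the pose measured when the call began; what a row does not reach only later rows make up. A row lasts 1/8 s, in which the tool goes at most 62.5 mm and 10.7 degrees, less where a joint would pass 70% of its speed; a pose out of reach is approached as far as the arm can. A call with a gripper value outside its range is refused whole. "hand" is the closure, from 0 (fully open) to 1 (shut), set as the call begins (left out, the last holds). The fingers move at their own pace and stop on an object; the grip force is fixed at half the most. Time passes only in rows, so rows that repeat a pose let the fingers close. It gives the time, the measured TCP pose, the force and the opening at its end, in the units of the state.
- arm.state(): the state, without advancing time (a new reading comes with each control period).
- arm.get_image(name): name is "scene" or "top"; returns a dict with "image" (400x640x3 uint8, red, green, blue), "z_map" (400x640 float32, m along the optical axis (not along the pixel's ray), 0 where there is no reading), "fovy" (degrees; the focal length in pixels is half the picture's height over the tangent of half this angle, whatever the lens; pixels are square), "cx", "cy" (the principal point, pixels), "k1" (the pictures are not rectified: a ray, as slopes to the right and down, at radius r is drawn at 1 + k1 r^2 times it, then the intrinsics apply), "position" and "attitude" of the camera in the world. Camera axes: x right, y down, z forward; pixel columns grow to the right and rows downward; lengths in m; the calibration is good to about 2 mm. A picture is of the moment at which its call begins.
- arm.close_job(): hands the job in, once; it reports no verdict.
The state is a dict: "time_s": time; "qpos": joint angles; "qd": joint speeds; "effort": joint torques, N m; "ee_pos": TCP position; "tool_rot": TCP orientation; "contact_force": force on the tool from outside, world axes, zero at the start; "torque": the same for the moment, N m; "grip_width": finger opening in m.
Only numpy, scipy, OpenCV 4.12 (cv2) and the standard library are available. Lean on these libraries where they do the work, as an engineer would, in place of code of your own. Each camera call takes 0.05 s, during which the arm holds its last target. There are 200 camera calls.

## Task

The jar mill has to run the next glaze in third speed. With closed fingers, push its gear lever out of first into neutral, across the gate to the right and forward, fully home in the third slot (far right, three dots); then push the red-topped keeper round to its stop, so that its nose lies behind the lever and it cannot shake out of gear. Only push, gently: do not pinch the lever or the keeper, and leave the jar on its rollers and the paint bottle, yellow-lidded jar and dark cup beside the mill where they are.

Things in the scene. Friction and masses are not known exactly. Their poses are not given: they have to be found in the camera images.
- mill: Bench jar mill, fixed to the table: grey-green gear case 113 (x) by 123 (y) by 82 mm high, a bed with two black rubber rollers behind it. Origin on the table, straight under the lever's pivot (28 mm up) and the middle of the gate; x points forward (away from the robot at yaw 0), y to the mill's left, z up.
- gate (a point): Middle of the aluminium gate plate's top, 88.5 mm up, with an H cut in it: two lanes along mill x, 34 mm apart (first slot far left, one dot; second near left; third far right, three dots; fourth near right), joined in the middle by the neutral channel along y. The lever's 10 mm stem has 2 mm of play each side in a lane, 3 mm in the channel.
- knob (a point): Centre of the black knob (33 mm across, 39 mm high) on the gear lever, 127 mm above the lever's pivot; bare 10 mm stem below it. In neutral it stands 36 mm left or right of the middle and 150 mm above the table; from neutral to a slot's end it moves 42 mm forward or back. 2 N at the knob moves it; it stays where it is left.
- selector_across (a joint): Tilt of the lever across the gate (rad), positive to the mill's right: about -0.29 in the left lane (first, second), +0.29 in the right lane (third, fourth). Starts in the left lane.
- selector_fore (a joint): Tilt of the lever fore and aft (rad), positive forward (mill +x): 0 in neutral, where within 0.05 it passes along the channel; about +0.33 at the end of the first or third slot, -0.33 at the end of the second or fourth. Starts somewhere in first.
- keeper (a joint): Angle of the keeper (rad), 0 wide open, 1.571 locked at its stop; closing turns it clockwise seen from above. A cranked flat steel bar just over the gate plate. Its 50 mm nose points to mill -x when open, to mill +y when closed, then 3 mm behind a lever fully home in third; a lever elsewhere in the right lane blocks it. 1 N at the peg moves it; it stays where left. Starts 0 to 0.3.
- keeper_pivot (a point): Point on the keeper's upright pivot axis (mill x = 10, y = -58 mm), at the height of the peg's middle.
- peg (a point): Middle of the upright red peg, 16 mm across, 36 mm high, top 130 mm above the table, on the end of the keeper's 80 mm arm, whose top is 95 mm up. In the mill's frame it stands at x = 56, y = -124 mm when open and swings towards the robot, round the pivot, to x = -56, y = -104 mm when closed.
- mill_jar: White porcelain mill jar, 60 mm across, 103 mm long, lying loose on the rollers along mill y, 92 mm forward of the lever's pivot; origin at its centre, its top 109 mm above the table. To be left alone.
- coral_bottle: Bystander: white and coral paint bottle, 34 mm across, 88 mm high, origin under its foot; stands loose at the near side of the mill.
- yellow_jar: Bystander: small jar with yellow lid, 43 mm across, 52 mm high, origin under its foot; stands loose to the near right of the mill.
- dark_cup: Bystander: small dark sake cup, 56 mm across, 41 mm high, origin under its foot; stands loose at the near side of the mill.

How it is judged:
By the outcome, as a careful person would: the job done as asked, in the order asked, and still so for the second after the job is handed in, with the robot touching nothing.
It also fails if it takes over 64 s, if anything falls off the work surface, if the arm or the gripper's body presses on something with over 40 N, if the wrist force passes 120 N, or if a joint passes its speed limit or range.

## Working session

There is one attempt and no reset: what is moved stays moved. The work goes in short steps, Python scripts to look and compute and a tool call to move; the robot and the scene stay as the last step left them, time stands still between calls to the robot, and variables do not carry over. Pictures are saved under pics/ and viewed, and the job is handed in when it is done.

Besides the shell and the picture viewer there is one more tool, called after "Request:" as name(argument=value, ...) on one line, values as JSON. servo_tool: Moves the arm, as the interface text tells. Its arguments: {"type":"object","properties":{"commands":{"type":"array"},"hand":{"type":"number"}},"required":["commands"]}

```bash
mkdir -p pics; cat > h.py <<'E'
import numpy as np, cv2
from workcell import arm
from scipy.spatial.transform import Rotation as R
def look(n,fn=None):
    d=arm.get_image(n)
    if fn: cv2.imwrite('pics/'+fn,d['image'][:,:,::-1])
    q=np.array(d['attitude'],float)
    d['R']=q if q.shape==(3,3) else R.from_quat(q,scalar_first=True).as_matrix()
    d['f']=200/np.tan(np.radians(d['fovy'])/2)
    return d
def ray(d,u,v):
    K=np.array([[d['f'],0,d['cx']],[0,d['f'],d['cy']],[0,0,1]])
    p=cv2.undistortPoints(np.array([[[u,v]]],float),K,np.array([d['k1'],0,0,0,0.]))[0,0]
    return np.array([p[0],p[1],1.])
def plane(d,u,v,z):
    r=d['R']@ray(d,u,v);c=np.array(d['position']);return c+r*(z-c[2])/r[2]
def pt(d,u,v):
    return np.array(d['position'])+d['R']@ray(d,u,v)*d['z_map'][int(v),int(u)]
def cloud(d):
    v,u=np.mgrid[0:400,0:640]
    K=np.array([[d['f'],0,d['cx']],[0,d['f'],d['cy']],[0,0,1]])
    p=cv2.undistortPoints(np.stack([u,v],-1).reshape(-1,1,2).astype(float),K,np.array([d['k1'],0,0,0,0.]))[:,0]
    P=np.c_[p,np.ones(len(p))]*d['z_map'].reshape(-1,1)
    return (P@d['R'].T+d['position']).reshape(400,640,3)
E
python3 - <<'E'
from h import *
for n in('scene','top'):
    d=look(n,n+'1.png');print(n,d['position'],d['attitude'],d['fovy'],d['k1'])
print(arm.state())
E
```

```text
scene [0.08412547 0.58981649 0.48007212] [ 0.14683828 -0.243794    0.81056217 -0.51185152] 45.29673223136956 -0.03900838498438291
top [ 0.39036938 -0.0449197   0.9672934 ] [-0.04550421  0.71498717 -0.69555187  0.0541324 ] 55.723562755968516 0.003229234040825425
{'time_s': 0.1, 'qpos': array([ 1.28647894,  0.61582206, -0.01267561,  1.42475864,  0.00811667,
        1.10341735, -0.04041431]), 'qd': array([ 0.00075312, -0.00128376,  0.00166316, -0.00335403, -0.00027882,
        0.0001936 , -0.00017622]), 'effort': array([ 2.02307077e-03, -4.70380712e+01,  2.60457303e-01, -1.71569413e+01,
        1.00510989e-02,  5.87708142e-03,  1.96103264e-05]), 'ee_pos': array([ 0.16558976, -0.62782884,  0.2302475 ]), 'tool_rot': array([ 0.0908265 , -0.09104843,  0.70205974, -0.70040906]), 'contact_force': array([0.17450172, 0.12415104, 0.25446493]), 'torque': array([ 0.04579857, -0.00199883, -0.04814418]), 'grip_width': 0.0852076403879831}
```

View pics/scene1.png

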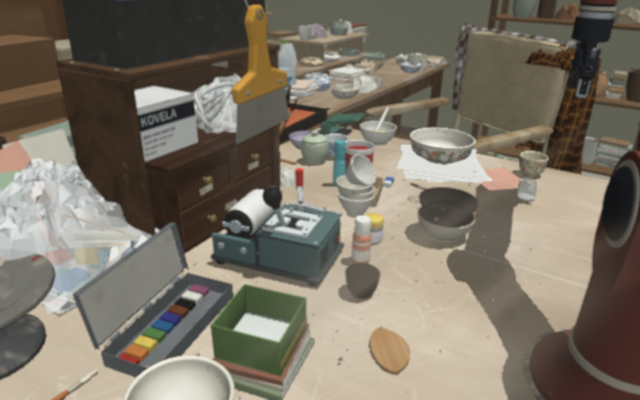

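View pics/top1.png

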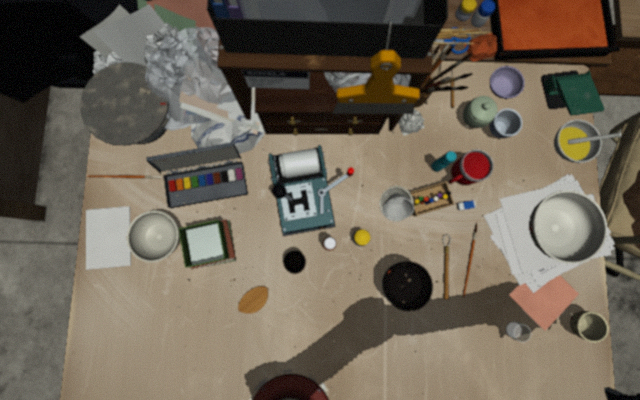

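```bash
python3 - <<'E'
from h import *
d=look('top');im=d['image'][:,:,::-1]
cv2.imwrite('pics/c1.png',cv2.resize(im[130:270,250:390],None,fx=4,fy=4,interpolation=cv2.INTER_CUBIC))
P=cloud(d);np.set_printoptions(precision=4,suppress=True)
hsv=cv2.cvtColor(im,cv2.COLOR_BGR2HSV)
# plate: bright pixels at z~.0885
def rep(n,m):
    v,u=np.nonzero(m);print(n,len(u),u.mean(),v.mean(),np.median(P[m],0),P[m].min(0),P[m].max(0))
roi=np.zeros((400,640),bool);roi[130:270,250:390]=1
rep('red',roi&((hsv[...,0]<8)|(hsv[...,0]>172))&(hsv[...,1]>170)&(hsv[...,2]>90))
rep('yel',roi&(abs(hsv[...,0].astype(int)-27)<6)&(hsv[...,1]>150)&(hsv[...,2]>120)&(P[...,2]<.08))
m=roi&(P[...,2]>.07)&(P[...,2]<.1)&(P[...,0]<.63)
rep('case',m)
print(plane(d,302,200,.0885),plane(d,278,189,.145))
c=cv2.findContours(m.astype(np.uint8),0,2)[0];c=max(c,key=cv2.contourArea)
pp=np.float32([plane(d,*x[0],.082)[:2] for x in c]);print(cv2.minAreaRect(pp))
m=roi&(P[...,2]>.12);v,u=np.nonzero(m)
for a,b in zip(u,v):
    if P[b,a,0]<.62: print(a,b,P[b,a],end=';')
d2=look('scene');cv2.imwrite('pics/c2.png',cv2.resize(d2['image'][150:300,190:400,::-1],None,fx=3.8,fy=3.8,interpolation=cv2.INTER_CUBIC))
E
```

```text
red 33 350.42424242424244 170.66666666666666 [ 0.5757 -0.1229  0.1305] [ 0.5699 -0.1289  0.1228] [ 0.5827 -0.1174  0.133 ]
yel 183 361.9617486338798 237.01092896174865 [ 0.431  -0.1608  0.0524] [ 0.412  -0.1855 -0.0016] [ 0.4514 -0.1436  0.0557]
case 3008 309.4089095744681 201.96808510638297 [ 0.5051 -0.0254  0.0847] [ 0.3579 -0.2224  0.0703] [0.63   0.0561 0.1   ]
[ 0.512  -0.0145  0.0885] [0.5271 0.0371 0.145 ]
((0.5080757141113281, -0.045248404145240784), (0.11277715116739273, 0.17709261178970337), 11.699060440063477)
270 130 [ 0.3904 -0.0449  0.9673];383 141 [ 0.3904 -0.0449  0.9673];366 143 [ 0.3904 -0.0449  0.9673];289 145 [ 0.3904 -0.0449  0.9673];314 146 [ 0.3904 -0.0449  0.9673];383 154 [ 0.3904 -0.0449  0.9673];260 156 [ 0.3904 -0.0449  0.9673];273 157 [ 0.3904 -0.0449  0.9673];298 158 [ 0.3904 -0.0449  0.9673];369 159 [ 0.3904 -0.0449  0.9673];288 160 [ 0.3904 -0.0449  0.9673];325 160 [ 0.3904 -0.0449  0.9673];264 162 [ 0.3904 -0.0449  0.9673];386 162 [ 0.3904 -0.0449  0.9673];328 163 [ 0.3904 -0.0449  0.9673];350 167 [ 0.5854 -0.1223  0.1272];348 168 [ 0.5833 -0.1179  0.1
[... 8637 characters left out ...]
04 -0.0449  0.9673];268 225 [ 0.3904 -0.0449  0.9673];267 227 [ 0.3904 -0.0449  0.9673];331 227 [ 0.3904 -0.0449  0.9673];376 227 [ 0.3904 -0.0449  0.9673];268 231 [ 0.3904 -0.0449  0.9673];293 231 [ 0.3904 -0.0449  0.9673];264 232 [ 0.3904 -0.0449  0.9673];269 232 [ 0.3904 -0.0449  0.9673];278 232 [ 0.3904 -0.0449  0.9673];283 232 [ 0.3904 -0.0449  0.9673];307 233 [ 0.3904 -0.0449  0.9673];309 236 [ 0.3904 -0.0449  0.9673];361 236 [ 0.3904 -0.0449  0.9673];368 238 [ 0.3904 -0.0449  0.9673];366 241 [ 0.3904 -0.0449  0.9673];282 243 [ 0.3904 -0.0449  0.9673];329 250 [ 0.3904 -0.0449  0.9673];389 260 [ 0.3904 -0.0449  0.9673];254 264 [ 0.3904 -0.0449  0.9673];339 266 [ 0.3904 -0.0449  0.9673];
```

View pics/c1.png

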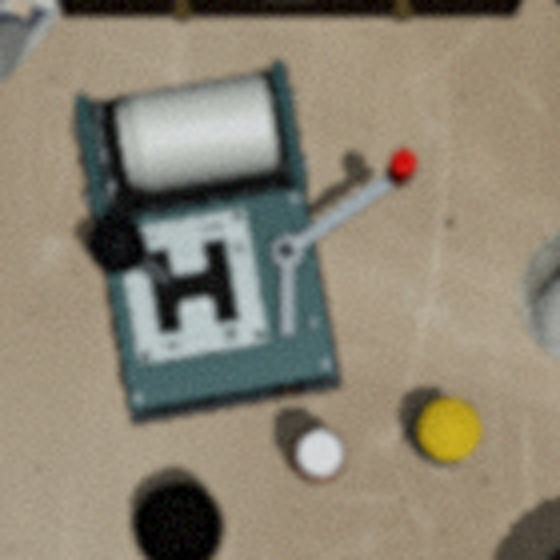

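View pics/c2.png

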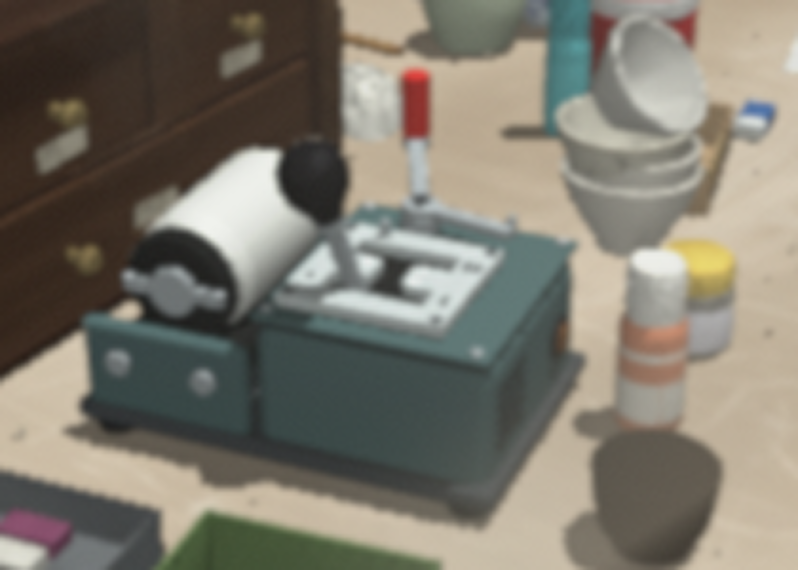

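```bash
python3 - <<'E'
from h import *
np.set_printoptions(precision=4,suppress=True)
d=look('top');o=lambda x,y,z:plane(d,250+x/4-.375,130+y/4-.375,z)[:2]
pl={k:o(*v,.0885) for k,v in dict(nl=(147,362),nr=(268,340),fr=(243,208),fl=(130,225)).items()};print(pl)
print('case near',o(130,408,.082),o(338,378,.082))
print('Rlane',o(214,241,.0885),o(229,321,.0885),'L near',o(168,331,.0885),'chan', o(197,285,.0885))
H=[o(*v,.0885) for v in ((207,243),(226,240),(237,318),(219,322),(159,333),(177,329))]
print(H)
print('pivot',o(286,250,.095),'noseend',o(288,334,.095),'peg',o(403,164,.13))
print('bottle',o(319,454,.088),'cup',o(178,525,.041),'yel',o(449,429,.052))
im=d['image'][:,:,::-1];hsv=cv2.cvtColor(im,cv2.COLOR_BGR2HSV);P=cloud(d)
m=((hsv[...,1]<60)&(hsv[...,2]>150)&(abs(P[...,2]-.0885)<.012)&(P[...,0]<.565)&(P[...,0]>.45)&(abs(P[...,1]+.01)<.06)).astype(np.uint8)
m=cv2.morphologyEx(m,cv2.MORPH_CLOSE,np.ones((3,3)))
c=max(cv2.findContours(m,0,2)[0],key=cv2.contourArea);print(cv2.minAreaRect(np.float32([plane(d,*x[0],.0885)[:2] for x in c])))
E
```

```text
{'nl': array([0.4637, 0.0203]), 'nr': array([ 0.4785, -0.0497]), 'fr': array([ 0.5563, -0.0328]), 'fl': array([0.5442, 0.0334])}
case near [0.4372 0.0296] [ 0.458  -0.0913]
Rlane [ 0.5361 -0.0163] [ 0.489  -0.0266] L near [0.4822 0.0087] chan [ 0.5097 -0.0072]
[array([ 0.5348, -0.0123]), array([ 0.5369, -0.0234]), array([ 0.4909, -0.0312]), array([ 0.4883, -0.0208]), array([0.4809, 0.0139]), array([0.4835, 0.0035])]
pivot [ 0.5309 -0.0587] noseend [ 0.4817 -0.0612] peg [ 0.5764 -0.1231]
bottle [ 0.4133 -0.081 ] cup [0.3697 0.0013] yel [ 0.4314 -0.1605]
((0.5093179941177368, -0.004508174955844879), (0.08071573078632355, 0.07681649178266525), 12.152501106262207)
```

```bash
python3 - <<'E'
from h import *
np.set_printoptions(precision=3,suppress=True)
d=look('top');P=cloud(d);v=d['z_map']>0
for lo in np.arange(-.3,.2,.05):
    for z in(.13,.2,.3,):
        m=v&(P[...,1]>lo)&(P[...,1]<lo+.05)&(P[...,2]>z)&(P[...,0]>.56)
        print(round(lo,2),z,P[m][:,0].min() if m.any() else None,P[m][:,2].max() if m.any() else None,end=' | ')
    print()
m=v&(P[...,2]>.2)&(P[...,0]>.0)&(P[...,0]<.6)&(abs(P[...,1])<.6)
print(P[m].min(0) if m.any() else 0,P[m].max(0) if m.any() else 0)
s=arm.state();print(R.from_quat(s['tool_rot'],scalar_first=True).as_matrix())
E
```

```text
-0.3 0.13 0.6944843788824133 0.20697308825432603 | -0.3 0.2 0.7483399881112818 0.20697308825432603 | -0.3 0.3 None None | 
-0.25 0.13 0.6817246046503254 0.46211634741306185 | -0.25 0.2 0.6817246046503254 0.46211634741306185 | -0.25 0.3 0.6926769077876349 0.46211634741306185 | 
-0.2 0.13 0.6757819280321252 0.4763655880126059 | -0.2 0.2 0.6757819280321252 0.4763655880126059 | -0.2 0.3 0.6757819280321252 0.4763655880126059 | 
-0.15 0.13 0.5706773573624094 0.4936139203644374 | -0.15 0.2 0.6761247073324206 0.4936139203644374 | -0.15 0.3 0.6761247073324206 0.4936139203644374 | 
-0.1 0.13 0.6839244866513744 0.48179242502454506 | -0.1 0.2 0.6839244866513744 0.48179242502454506 | -0.1 0.3 0.7085209709663733 0.48179242502454506 | 
-0.05 0.13 0.6930999310582739 0.47142573756645073 | -0.05 0.2 0.7083520196143371 0.47142573756645073 | -0.05 0.3 0.7083520196143371 0.47142573756645073 | 
-0.0 0.13 0.6812499500509044 0.4726501628828055 | -0.0 0.2 0.7088557658154557 0.4726501628828055 | -0.0 0.3 0.7088557658154557 0.4726501628828055 | 
0.05 0.13 0.6904989552986258 0.4764954853375579 | 0.05 0.2 0.7088258087878965 0.4764954853375579 | 0.05 0.3 0.7088258087878965 0.4764954853375579 | 
0.1 0.13 0.708485198710199 0.4739951380163769 | 0.1 0.2 0.708485198710199 0.4739951380163769 | 0.1 0.3 0.708485198710199 0.4739951380163769 | 
0.15 0.13 0.7491453926039646 0.18946142244153774 | 0.15 0.2 None None | 0.15 0.3 None None | 
[ 0.145 -0.591  0.246] [ 0.175 -0.556  0.314]
[[-0.967 -0.     0.255]
 [-0.255  0.001 -0.967]
 [-0.    -1.    -0.001]]
```

Request:
servo_tool(commands=[[0.04, 0.045, 0.03, 0, 0, -2], [0.08, 0.09, 0.03, 0, 0, -3.6], [0.12, 0.135, 0.03, 0, 0, -3.6], [0.16, 0.18, 0.03, 0, 0, -3.6], [0.195, 0.23, 0.03, 0, 0, -3.6], [0.23, 0.28, 0.03, 0, 0, -3.6], [0.26, 0.33, 0.03, 0, 0, -3.6], [0.285, 0.385, 0.03, 0, 0, -3.6]], hand=1)

```text
time_s: 1.3
ee_pos: [0.4518, -0.2417, 0.2611]
tool_rot: [0.069, -0.068, 0.704, -0.704]
contact_force: [0.9, 0.5, -0.0]
grip_width: 0.0
```

Request:
servo_tool(commands=[[0.02, 0.055, 0, 0, 0, 0], [0.04, 0.11, 0, 0, 0, 0], [0.06, 0.165, 0, 0, 0, 0], [0.08, 0.22, 0, 0, 0, 0], [0.105, 0.275, 0, 0, 0, 0], [0.105, 0.284, -0.01, 0, 0, 0], [0.105, 0.284, -0.03, 0, 0, 0], [0.105, 0.284, -0.03, 0, 0, 0]])

```text
time_s: 2.3
ee_pos: [0.5553, 0.0412, 0.2295]
tool_rot: [-0.067, 0.07, -0.704, 0.704]
contact_force: [-0.5, -0.8, 0.4]
grip_width: 0.0003
```

```bash
cat >> h.py <<'E'
C=np.array([.5096,-.0048]);PSI=np.radians(11.2);M=np.array([[np.cos(PSI),-np.sin(PSI)],[np.sin(PSI),np.cos(PSI)]])
tomill=lambda p:(M.T@(np.array(p)[:2]-C))*1e3
tow=lambda x,y:C+M@np.array([x,y])/1e3
E
python3 - <<'E'
from h import *
for n in('top','scene'):
    d=look(n);s=d['image'][130:270,250:390] if n=='top' else d['image'][120:300,180:400]
    cv2.imwrite(f'pics/{n}2.png',cv2.resize(s[:,:,::-1],None,fx=3.3,fy=3.3,interpolation=cv2.INTER_CUBIC))
s=arm.state();print(s['ee_pos'],tomill(s['ee_pos']),s['tool_rot'],s['contact_force'])
E
```

```text
[0.55685134 0.04128668 0.2313541 ] [55.30306296 36.03113542] [-0.06859705  0.06793188 -0.70373691  0.70387078] [ 0.96230679  0.41132506 -0.23217687]
```

View pics/scene2.png

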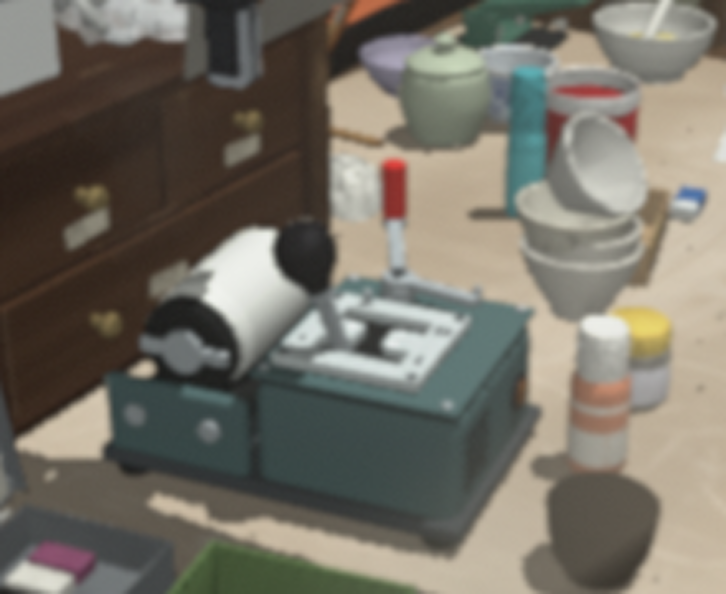

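The view shows the fingertips (235,80) above and forward of the black knob (305,255), in the clear over the jar. Descending.

Request:
servo_tool(commands=[[0, 0.001, -0.03, 0, 0, 0], [0, 0.001, -0.06, 0, 0, 0], [0, 0.001, -0.08, 0, 0, 0], [0, 0.001, -0.092, 0, 0, 0], [0, 0.001, -0.092, 0, 0, 0]])

```text
time_s: 3.02
ee_pos: [0.5569, 0.0419, 0.1393]
tool_rot: [-0.068, 0.068, -0.704, 0.704]
contact_force: [-0.2, 1.1, 0.3]
grip_width: -0.0003
```

```bash
python3 - <<'E'
from h import *
d=look('scene');cv2.imwrite('pics/s3.png',cv2.resize(d['image'][150:290,180:360,::-1],None,fx=4,fy=4,interpolation=cv2.INTER_CUBIC))
s=arm.state();print(s['ee_pos'],tomill(s['ee_pos']),s['contact_force'])
E
```

```text
[0.55739784 0.04206327 0.14000582] [55.98999259 36.68678591] [ 0.13362756 -0.88682056 -0.15911771]
```

View pics/s3.png

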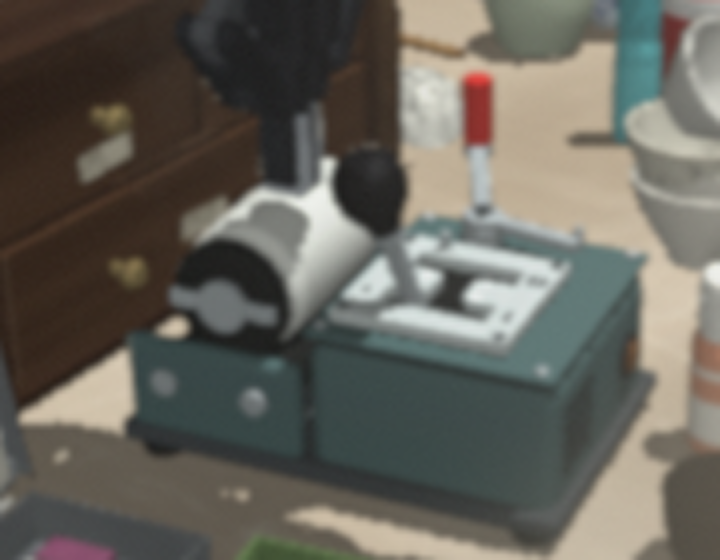

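Request:
servo_tool(commands=[[-0.006, -0.001, 0, 0, 0, 0], [-0.011, -0.002, 0, 0, 0, 0], [-0.015, -0.003, 0, 0, 0, 0], [-0.018, -0.0035, 0, 0, 0, 0], [-0.021, -0.004, 0, 0, 0, 0], [-0.024, -0.0047, 0, 0, 0, 0], [-0.0255, -0.005, 0, 0, 0, 0], [-0.0255, -0.005, 0, 0, 0, 0]])

```text
time_s: 4.08
ee_pos: [0.5316, 0.0369, 0.1398]
tool_rot: [-0.069, 0.068, -0.704, 0.704]
contact_force: [0.7, 0.2, 0.5]
grip_width: -0.0001
```

```bash
cat > kn.py <<'E'
from h import *
import sys
d=look('scene');cv2.imwrite(f'pics/{sys.argv[1]}.png',cv2.resize(d['image'][150:290,180:360,::-1],None,fx=3.5,fy=3.5,interpolation=cv2.INTER_CUBIC))
t=look('top');cv2.imwrite(f'pics/{sys.argv[1]}t.png',cv2.resize(t['image'][130:270,250:390,::-1],None,fx=4,fy=4,interpolation=cv2.INTER_CUBIC))
s=arm.state();print(s['ee_pos'],tomill(s['ee_pos']),s['contact_force'],s['time_s'])
E
python3 kn.py a1
```

```text
[0.53159476 0.03695341 0.13981736] [29.68582018 36.68608316] [2.44802263 1.65593634 0.99630943] 4.175
```

View pics/a1.png

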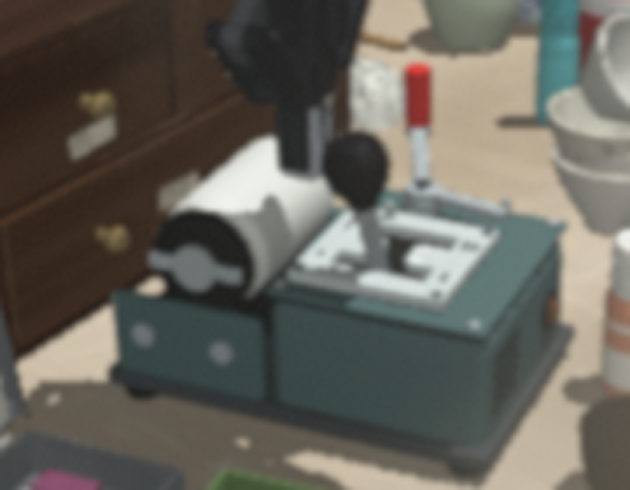

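View pics/a1t.png

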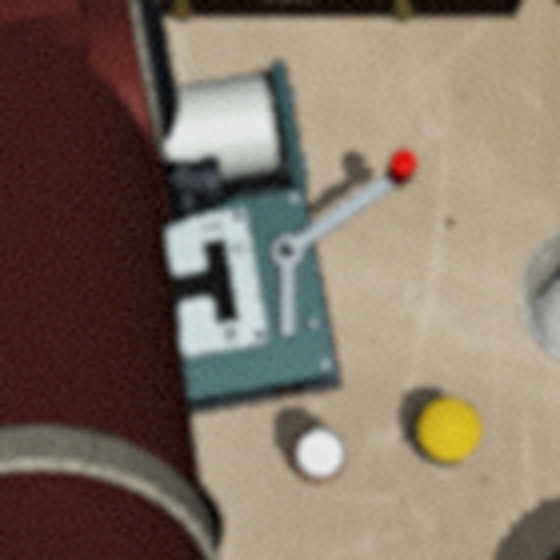

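```bash
cat >> kn.py <<'E'
im=d['image'];P=cloud(d);g=im.max(2)
m=(g<75)&(P[...,2]>.132)&(P[...,2]<.172)&(np.linalg.norm(P[...,:2]-C,axis=2)<.08)
n,l,st,ce=cv2.connectedComponentsWithStats(m.astype(np.uint8))
for i in range(1,n):
    if st[i,4]>30: print(st[i],ce[i],tomill(plane(d,*ce[i],.150)),tomill(np.median(P[l==i],0)),np.median(P[l==i],0))
E
python3 kn.py a2
```

```text
[0.53162801 0.03696033 0.13981714] [29.71978345 36.68641283] [ 1.12917134  0.01376811 -0.06029705] 4.275
[259 184   9  15 111] [263.45945946 190.73873874] [39.44434143 29.07976566] [28.74244717 50.17060765] [0.5280502  0.04999789 0.16148504]
[272 188  18  21 297] [281.03367003 197.44781145] [ 1.78923294 40.93330738] [-2.49102191 48.34355599] [0.49776644 0.04213902 0.15459838]
```

Request:
servo_tool(commands=[[-0.001, 0, 0, 0, 0, 0], [-0.002, -0.0004, 0, 0, 0, 0], [-0.002, -0.0004, 0, 0, 0, 0], [0.005, 0.001, 0, 0, 0, 0], [0.015, 0.003, 0.01, 0, 0, 0], [0.015, 0.003, 0.05, 0, 0, 0], [0.015, 0.003, 0.09, 0, 0, 0], [0.015, 0.003, 0.09, 0, 0, 0]])

```text
time_s: 5.28
ee_pos: [0.5481, 0.0401, 0.2325]
tool_rot: [-0.07, 0.066, -0.704, 0.704]
contact_force: [0.3, -0.1, 0.1]
grip_width: -0.0003
```

```bash
python3 kn.py a3; python3 -c "
from h import *
print(tow(-1,80))"
```

```text
[0.54582339 0.03969613 0.22924774] [44.17619557 36.61288704] [ 0.11021018  0.11470307 -0.21533137] 5.375
[273 188  19  21 284] [282.23591549 197.61619718] [-0.24599821 40.74181472] [-4.34615766 48.40702263] [0.49593431 0.04184095 0.15514086]
[0.4930803  0.07348218]
```

Request:
servo_tool(commands=[[-0.02, 0.034, 0, 0, 0, 0], [-0.052, 0.034, 0, 0, 0, 0], [-0.052, 0.034, 0, 0, 0, 0], [-0.052, 0.034, -0.03, 0, 0, 0], [-0.052, 0.034, -0.06, 0, 0, 0], [-0.052, 0.034, -0.08, 0, 0, 0], [-0.052, 0.034, -0.089, 0, 0, 0], [-0.052, 0.034, -0.089, 0, 0, 0]])

```text
time_s: 6.38
ee_pos: [0.4937, 0.0734, 0.1395]
tool_rot: [-0.067, 0.069, -0.704, 0.704]
contact_force: [0.7, 0.1, -0.2]
grip_width: 0.0002
```

```bash
python3 kn.py a4
```

```text
[0.49448355 0.07369455 0.14065157] [ 0.41777536 79.93576466] [ 0.53778449 -0.20274739  0.99487533] 6.475
[280 188  12  21 198] [284.65151515 198.51010101] [-5.19787186 42.22343357] [-7.60547811 47.05248803] [0.49300016 0.03987914 0.1540074 ]
```

View pics/a4.png

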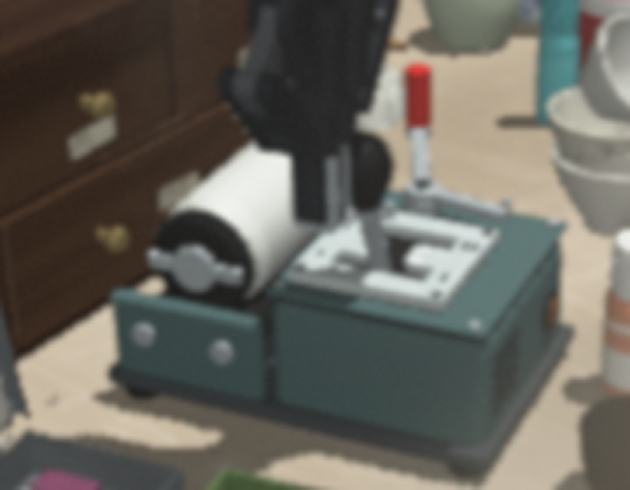

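Fingers (315,200) stand left of the knob (375,170). Pushing across.

Request:
servo_tool(commands=[[0.001, -0.006, 0, 0, 0, 0], [0.0022, -0.011, 0, 0, 0, 0], [0.0032, -0.016, 0, 0, 0, 0], [0.0042, -0.021, 0, 0, 0, 0], [0.0053, -0.027, 0, 0, 0, 0], [0.0065, -0.033, 0, 0, 0, 0], [0.0077, -0.039, 0, 0, 0, 0], [0.0085, -0.043, 0, 0, 0, 0]])

```text
time_s: 7.48
ee_pos: [0.503, 0.0299, 0.1405]
tool_rot: [-0.068, 0.068, -0.704, 0.704]
contact_force: [-0.6, 0.8, 1.9]
grip_width: 0.0001
```

Request:
servo_tool(commands=[[0.001, -0.006, 0, 0, 0, 0], [0.0022, -0.011, 0, 0, 0, 0], [0.0032, -0.016, 0, 0, 0, 0], [0.0042, -0.021, 0, 0, 0, 0], [0.0053, -0.026, 0, 0, 0, 0], [0.0062, -0.031, 0, 0, 0, 0], [0.007, -0.035, 0, 0, 0, 0], [0.007, -0.035, 0, 0, 0, 0]])

```text
time_s: 8.48
ee_pos: [0.5099, -0.0057, 0.1403]
tool_rot: [-0.067, 0.068, -0.703, 0.704]
contact_force: [-1.1, 0.4, 0.3]
grip_width: -0.0001
```

```bash
python3 kn.py a5
```

```text
[ 0.50991799 -0.00560553  0.14052133] [ 0.15546841 -0.8519497 ] [-0.18411513  0.384364    0.42438299] 8.575
[299 172   8  22  88] [302.88636364 181.95454545] [ -6.04646123 -29.96485336] [ -9.90041331 -21.18999999] [ 0.50400396 -0.02750944  0.15508461]
[287 178   8  15 102] [290.38235294 184.97058824] [ 8.39929072 -9.81559474] [-1.51729349 12.53117562] [0.50567762 0.00719781 0.16091297]
```

View pics/a5.png

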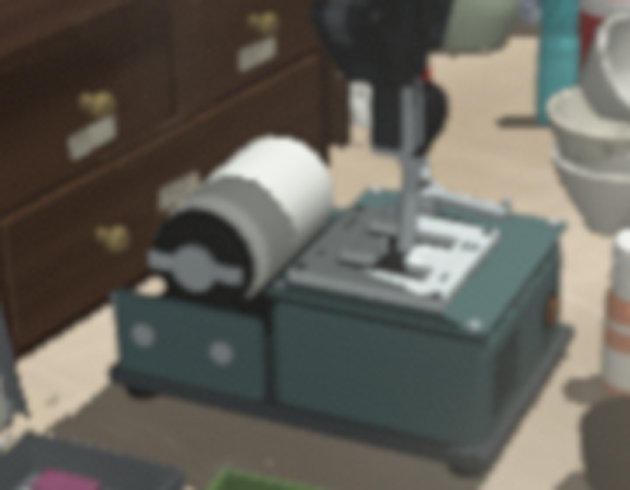

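View pics/a5t.png

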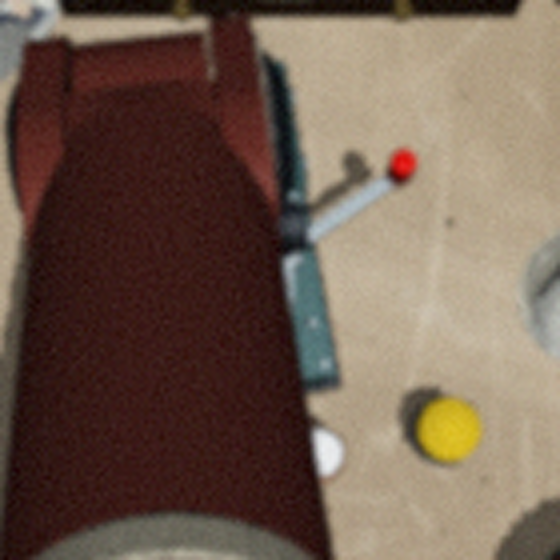

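Request:
servo_tool(commands=[[0.0004, -0.002, 0, 0, 0, 0], [0.0007, -0.0035, 0, 0, 0, 0], [0.0009, -0.0045, 0, 0, 0, 0], [0.0009, -0.0045, 0, 0, 0, 0]])

```text
time_s: 9.07
ee_pos: [0.5107, -0.0101, 0.1405]
tool_rot: [-0.067, 0.068, -0.703, 0.704]
contact_force: [0.3, 0.3, -1.8]
grip_width: -0.0002
```

Request:
servo_tool(commands=[[0.0002, -0.001, 0, 0, 0, 0], [0.0004, -0.002, 0, 0, 0, 0], [0.0006, -0.003, 0, 0, 0, 0], [0.0006, -0.003, 0, 0, 0, 0]])

```text
time_s: 9.57
ee_pos: [0.5112, -0.0128, 0.1404]
tool_rot: [-0.067, 0.068, -0.703, 0.704]
contact_force: [-0.4, 2.2, -1.3]
grip_width: -0.0001
```

Request:
servo_tool(commands=[[-0.002, 0.01, 0, 0, 0, 0], [-0.005, 0.025, 0, 0, 0, 0], [-0.005, 0.025, 0.03, 0, 0, 0], [-0.005, 0.025, 0.08, 0, 0, 0], [-0.04, 0.04, 0.1, 0, 0, 0], [-0.08, 0.06, 0.1, 0, 0, 0], [-0.08, 0.06, 0.1, 0, 0, 0]])

```text
time_s: 10.45
ee_pos: [0.4282, 0.0494, 0.2409]
tool_rot: [-0.069, 0.07, -0.703, 0.704]
contact_force: [0.6, 0.2, 0.2]
grip_width: -0.0001
```

```bash
python3 kn.py a6
```

```text
[0.43152651 0.04763976 0.24083703] [-66.40099284  66.60560474] [ 0.12172659  0.20888862 -0.10939742] 10.55
[293 173  16  20 252] [299.99206349 181.97619048] [ -1.51560032 -27.90599713] [ -3.38741656 -24.15451912] [ 0.51096873 -0.02915245  0.15264598]
```

View pics/a6.png

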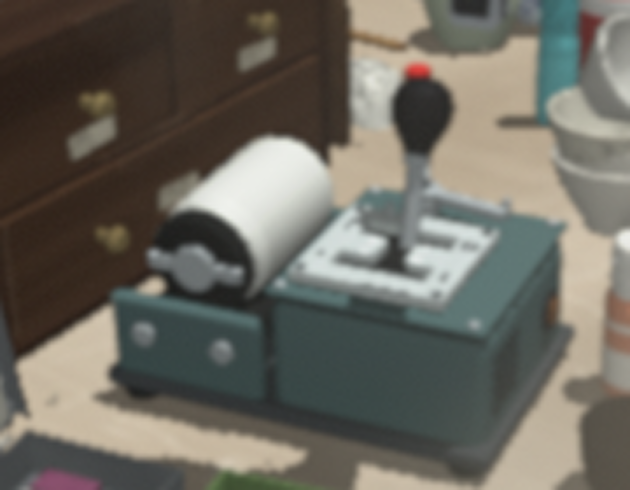

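View pics/a6t.png

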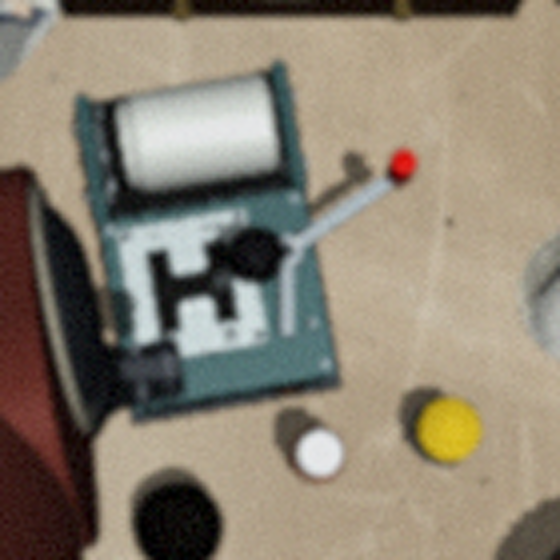

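```bash
python3 - <<'E'
from h import *
t=look('top');P=cloud(t);m=(t['z_map']>0)&(P[...,2]>.14)&(P[...,2]<.175)&(np.linalg.norm(P[...,:2]-tow(0,-36),axis=2)<.035)
v,u=np.nonzero(m);q=P[m];print(len(q),tomill(plane(t,u.mean(),v.mean(),.152)),tomill(q.min(0)),q.min(0),q.max(0),tomill((q.min(0)+q.max(0))/2))
e=arm.state()['ee_pos'];print(e,tow(-43,-36)-e[:2],tow(-66,-10)-e[:2])
E
```

```text
171 [  0.94494224 -36.42068551] [-17.48256701 -48.21148787] [ 0.50181471 -0.05548902  0.14296644] [ 0.53200852 -0.02488621  0.16754842] [  0.29887748 -36.13383338]
[0.43208368 0.04721792 0.24067546] [ 0.04232768 -0.09568438] [ 0.01471562 -0.07464694]
```

Knob measured at mill (0.5, −36): neutral in the right lane. Going behind it.

Request:
servo_tool(commands=[[0.01, -0.05, 0, 0, 0, 0], [0.03, -0.08, 0, 0, 0, 0], [0.042, -0.096, 0, 0, 0, 0], [0.042, -0.096, -0.02, 0, 0, 0], [0.042, -0.096, -0.05, 0, 0, 0], [0.042, -0.096, -0.08, 0, 0, 0], [0.042, -0.096, -0.1, 0, 0, 0], [0.042, -0.096, -0.1, 0, 0, 0]])

```text
time_s: 11.6
ee_pos: [0.4734, -0.0482, 0.1392]
tool_rot: [-0.067, 0.069, -0.704, 0.704]
contact_force: [-0.6, 1.5, -0.1]
grip_width: -0.0001
```

```bash
python3 kn.py a7
```

```text
[ 0.47478518 -0.04843075  0.14093401] [-42.62637047 -36.03757492] [ 0.49877784 -0.58294866 -0.18184027] 11.7
[293 173  16  21 254] [299.97244094 181.96062992] [ -1.45811448 -27.95396944] [ -3.17962839 -24.14139459] [ 0.51117002 -0.02909922  0.15272414]
[319 175   8  15 107] [322.47663551 181.80373832] [-36.76884316 -43.95184417] [-44.20909351 -22.15482903] [ 0.47053609 -0.03511982  0.16057121]
```

View pics/a7.png

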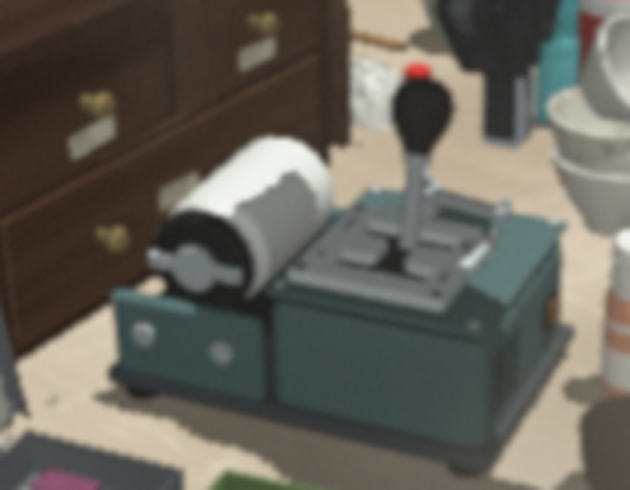

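Request:
servo_tool(commands=[[0.006, 0.0012, 0, 0, 0, 0], [0.011, 0.0022, 0, 0, 0, 0], [0.016, 0.0032, 0, 0, 0, 0], [0.021, 0.0042, 0, 0, 0, 0], [0.027, 0.0054, 0, 0, 0, 0], [0.033, 0.0066, 0, 0, 0, 0], [0.039, 0.0078, 0, 0, 0, 0], [0.042, 0.0084, 0, 0, 0, 0]])

```text
time_s: 12.7
ee_pos: [0.5169, -0.0398, 0.1406]
tool_rot: [-0.068, 0.068, -0.703, 0.704]
contact_force: [-1.8, -0.2, -1.0]
grip_width: 0.0002
```

Request:
servo_tool(commands=[[0.004, 0.0008, -0.002, 0, 0, 0], [0.008, 0.0016, -0.003, 0, 0, 0], [0.011, 0.0022, -0.003, 0, 0, 0], [0.013, 0.0026, -0.003, 0, 0, 0], [0.013, 0.0026, -0.003, 0, 0, 0]])

```text
time_s: 13.32
ee_pos: [0.5283, -0.0373, 0.1372]
tool_rot: [-0.067, 0.069, -0.704, 0.704]
contact_force: [-5.4, -0.2, 0.9]
grip_width: -0.0003
```

```bash
python3 kn.py a8
```

```text
[ 0.52830088 -0.03730797  0.13715736] [ 12.03056538 -35.52121248] [-5.87982768 -0.46299749  2.03338607] 13.425
[272 170  25  21 349] [283.61031519 180.02005731] [ 27.91365685 -24.42472449] [ 28.61192851 -23.6586145 ] [ 0.54226233 -0.02245062  0.15084956]
```

View pics/a8.png

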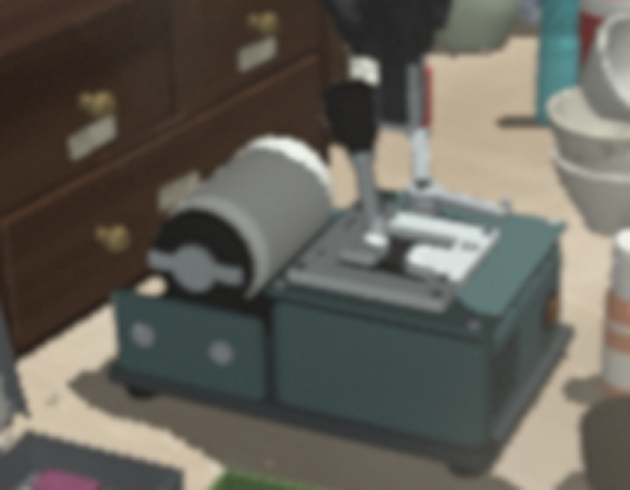

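Request:
servo_tool(commands=[[0.002, 0.0004, 0, 0, 0, 0], [0.004, 0.0008, 0, 0, 0, 0], [0.005, 0.001, 0, 0, 0, 0], [0.005, 0.001, 0, 0, 0, 0]])

```text
time_s: 13.92
ee_pos: [0.5292, -0.0372, 0.1369]
tool_rot: [-0.063, 0.072, -0.703, 0.704]
contact_force: [-9.8, -0.1, 6.3]
grip_width: 0.0002
```

Request:
servo_tool(commands=[[-0.01, -0.002, 0, 0, 0, 0], [-0.03, -0.006, 0.005, 0, 0, 0], [-0.03, -0.006, 0.05, 0, 0, 0], [-0.03, -0.006, 0.1, 0, 0, 0], [-0.07, 0.04, 0.1, 0, 0, 0], [-0.085, 0.08, 0.1, 0, 0, 0], [-0.085, 0.08, 0.1, 0, 0, 0]])

```text
time_s: 14.8
ee_pos: [0.4445, 0.0467, 0.2379]
tool_rot: [0.068, -0.073, 0.704, -0.703]
contact_force: [0.4, -0.4, -0.6]
grip_width: 0.0002
```

```bash
python3 kn.py a9; python3 - <<'E'
from h import *
np.set_printoptions(precision=4,suppress=True)
t=look('top');P=cloud(t);m=(t['z_map']>0)&(P[...,2]>.13)&(P[...,2]<.175)&(np.linalg.norm(P[...,:2]-tow(42,-36),axis=2)<.035)
v,u=np.nonzero(m);q=P[m];print(len(q),tomill(plane(t,u.mean(),v.mean(),.147)),tomill((q.min(0)+q.max(0))/2))
s=arm.state();print(s['qpos'],tow(66,-122),s['ee_pos'])
piv=np.array([10,-58])
for i,a in enumerate(np.radians(np.linspace(-65,-145,9))):
    phi=-5.5*i;n=np.array([np.cos(np.pi+np.radians(phi)),np.sin(np.pi+np.radians(phi))])
    peg=piv+80.4*np.array([np.cos(a),np.sin(a)]);print(np.degrees(a),phi,peg,tow(*(peg-19*n)))
E
```

```text
[0.44554911 0.04287928 0.23747077] [-53.57009239  59.21212192] [ 0.59204401 -0.18188813 -0.52823724] 14.9
[272 173  16  18 234] [279.51282051 181.4017094 ] [ 31.83462027 -16.19593357] [ 34.47400689 -21.69704683] [ 0.54763177 -0.01938779  0.14726968]
178 [ 38.1671 -34.0011] [ 38.2997 -33.5971]
[-0.016   0.306  -0.1674  1.9589  0.0659  0.8908 -1.598 ] [ 0.598  -0.1117] [0.4455 0.0421 0.2372]
-65.0 -0.0 [  43.9785 -130.8671] [ 0.5968 -0.1209]
-75.0 -5.5 [  30.8091 -135.6604] [ 0.5851 -0.13  ]
-85.0 -11.0 [  17.0073 -138.0941] [ 0.5721 -0.1369]
-95.0 -16.5 [   2.9927 -138.0941] [ 0.5583 -0.1414]
-105.00000000000001 -22.0 [ -10.8091 -135.6604] [ 0.544  -0.1435]
-115.0 -27.5 [ -23.9785 -130.8671] [ 0.5297 -0.1432]
-125.00000000000001 -33.0 [ -36.1155 -123.8598] [ 0.5159 -0.1404]
-135.0 -38.5 [ -46.8514 -114.8514] [ 0.5028 -0.1353]
-145.0 -44.0 [ -55.8598 -104.1155] [ 0.491  -0.1281]
```

View pics/a9t.png

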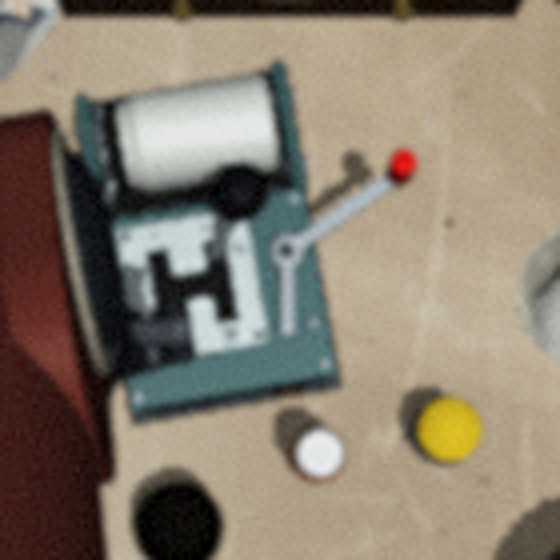

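View pics/a9.png

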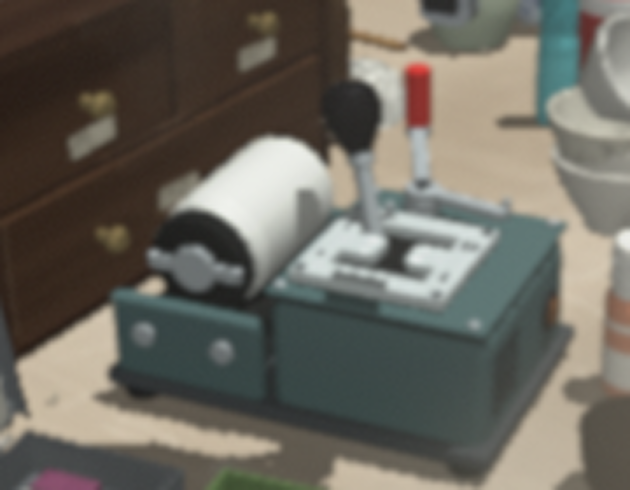

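```bash
python3 - <<'E'
from h import *
np.set_printoptions(precision=1,suppress=True)
d=look('scene');P=cloud(d)
Q=(P[...,:2]-C)@M*1e3
cam=tomill(d['position']);print('cam',cam)
for v in range(188,222,2):
    row=[(u,)+tuple(np.round([*Q[v,u],P[v,u,2]*1e3],0)) for u in range(272,300) if d['z_map'][v,u]>0 and .09<P[v,u,2]<.18 and abs(Q[v,u,0]-28)<30 and abs(Q[v,u,1]+25)<22]
    if row:
        r=np.array(row);print(v,len(r),r[[0,-1],0],np.median(r[:,1:],0))
E
```

```text
cam [-301.9  665.9]
188 15 [274. 288.] [ 32. -22. 135.]
190 12 [276. 287.] [ 30.5 -22.  131. ]
192 9 [278. 286.] [ 29. -21. 128.]
194 8 [279. 286.] [ 28.5 -22.  124. ]
196 7 [280. 286.] [ 27. -21. 121.]
198 6 [281. 286.] [ 27.5 -22.  116. ]
200 5 [282. 286.] [ 25. -21. 113.]
202 6 [282. 287.] [ 25. -20. 110.]
204 5 [282. 287.] [ 23. -20. 106.]
206 6 [283. 298.] [ 21.5 -18.  103.5]
208 9 [283. 292.] [ 20. -19. 100.]
210 9 [283. 292.] [ 19. -17.  96.]
212 7 [282. 289.] [ 20. -15.  94.]
214 5 [285. 289.] [ 17. -13.  91.]
```

Request:
servo_tool(commands=[[0.02, -0.04, 0, 0, 0, 0], [0.06, -0.083, 0, 0, 0, 0], [0.06, -0.083, 0, 0, 0, 0], [0.06, -0.083, -0.04, 0, 0, 0], [0.06, -0.083, -0.08, 0, 0, 0], [0.06, -0.083, -0.1, 0, 0, 0], [0.06, -0.083, -0.11, 0, 0, 0], [0.06, -0.083, -0.11, 0, 0, 0]])

```text
time_s: 16.0
ee_pos: [0.5053, -0.0415, 0.1268]
tool_rot: [-0.063, 0.07, -0.703, 0.705]
contact_force: [-0.0, -1.0, -0.2]
grip_width: 0.0001
```

Request:
servo_tool(commands=[[0.006, 0.0012, 0, 0, 0, 0], [0.012, 0.0024, 0, 0, 0, 0], [0.016, 0.0032, 0, 0, 0, 0], [0.02, 0.004, 0, 0, 0, 0], [0.024, 0.0048, 0, 0, 0, 0], [0.026, 0.0052, 0, 0, 0, 0], [0.026, 0.0052, 0, 0, 0, 0]])

```text
time_s: 16.88
ee_pos: [0.5284, -0.0369, 0.1264]
tool_rot: [-0.06, 0.073, -0.703, 0.705]
contact_force: [-5.8, -0.6, 3.3]
grip_width: -0.0
```

Request:
servo_tool(commands=[[0.003, 0.0006, 0, 0, 0, 0], [0.006, 0.0012, 0, 0, 0, 0], [0.007, 0.0014, 0, 0, 0, 0], [0.007, 0.0014, 0, 0, 0, 0]])

```text
time_s: 17.38
ee_pos: [0.5289, -0.0368, 0.1257]
tool_rot: [-0.055, 0.077, -0.703, 0.705]
contact_force: [-11.8, -1.3, 8.2]
grip_width: -0.0
```

```bash
python3 kn.py b1
```

```text
[ 0.52896303 -0.03680834  0.12576937] [ 12.77714409 -35.15970989] [-10.78711345  -2.48272816   8.06789251] 17.475
[271 168  31  23 395] [284.23037975 181.20253165] [ 24.7480614  -20.19280183] [ 28.49189942 -23.58193605] [ 0.5421297  -0.02239872  0.14858498]
```

View pics/b1.png

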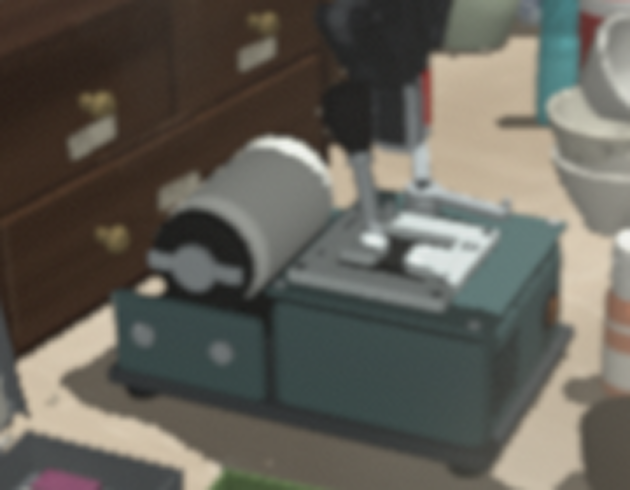

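Same hard stop at the same place with 12 N: the lever is home. Now to the peg.

Request:
servo_tool(commands=[[-0.01, -0.002, 0, 0, 0, 0], [-0.03, -0.006, 0.005, 0, 0, 0], [-0.03, -0.006, 0.05, 0, 0, 0], [-0.03, -0.006, 0.1, 0, 0, 0], [0.0, -0.04, 0.1, 0, 0, 0], [0.04, -0.07, 0.1, 0, 0, 0], [0.07, -0.075, 0.1, 0, 0, 0], [0.07, -0.075, 0.1, 0, 0, 0]])

```text
time_s: 18.48
ee_pos: [0.6008, -0.1123, 0.2251]
tool_rot: [-0.055, 0.076, -0.703, 0.705]
contact_force: [-0.3, 0.1, -0.5]
grip_width: 0.0
```

```bash
python3 kn.py b2;python3 -c "
from h import *
s=arm.state();e=s['ee_pos'];print(np.array([.598,-.112])-e[:2],R.from_quat(s['tool_rot'],scalar_first=True).as_matrix().round(3))"
```

```text
[ 0.59855531 -0.11129388  0.2253102 ] [  66.57640021 -121.74389845] [-0.07646036 -0.00850416 -0.5619656 ] 18.575
[272 173  16  18 234] [279.58119658 181.27350427] [ 31.96573219 -16.74207779] [ 34.24233019 -21.99604201] [ 0.54746258 -0.01972609  0.14746546]
[-0.00055531 -0.00070612] [[-0.982 -0.032  0.187]
 [-0.187 -0.005 -0.982]
 [ 0.032 -0.999 -0.001]]
```

View pics/b2.png

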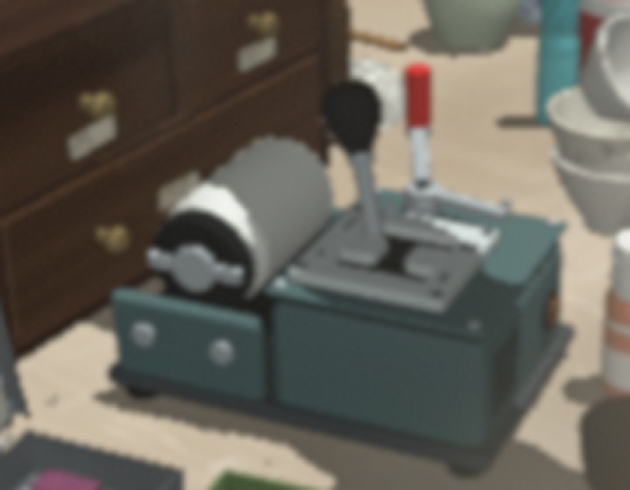

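Request:
servo_tool(commands=[[0.003, 0, -0.03, 0, -1.8, 0], [0.003, 0, -0.06, 0, -1.8, 0], [0.003, 0, -0.085, 0, -1.8, 0], [0.003, 0, -0.105, 0, -1.8, 0], [0.003, 0, -0.116, 0, -1.8, 0], [0.003, 0, -0.116, 0, -1.8, 0]])

```text
time_s: 19.32
ee_pos: [0.6008, -0.1109, 0.1091]
tool_rot: [-0.066, 0.067, -0.702, 0.706]
contact_force: [0.3, 0.0, -0.7]
grip_width: 0.0002
```

```bash
python3 kn.py b3
```

```text
[ 0.60199382 -0.11118505  0.11024159] [  69.97055993 -122.30502083] [-0.28525649 -0.25609334 -0.17435367] 19.425
[272 172  17  19 251] [279.94023904 180.83665339] [ 32.21409454 -18.69421734] [ 34.07917042 -22.71144493] [ 0.54744148 -0.02045956  0.14804023]
```

View pics/b3.png

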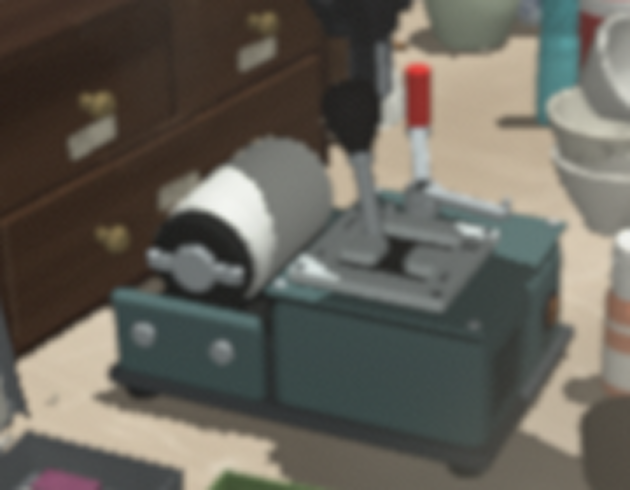

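View pics/b3t.png

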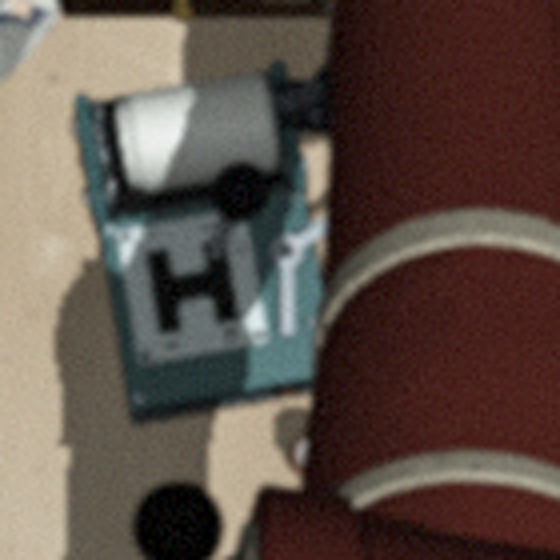

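Request:
servo_tool(commands=[[-0.005, -0.01, 0, 0, 0, 0], [-0.011, -0.0145, 0, 0, 0, -3], [-0.017, -0.019, 0, 0, 0, -5.5], [-0.0235, -0.0225, 0, 0, 0, -8], [-0.03, -0.0257, 0, 0, 0, -11], [-0.037, -0.028, 0, 0, 0, -14], [-0.0437, -0.0302, 0, 0, 0, -16.5], [-0.0437, -0.0302, 0, 0, 0, -16.5]])

```text
time_s: 20.42
ee_pos: [0.557, -0.1412, 0.11]
tool_rot: [0.036, -0.035, -0.705, 0.708]
contact_force: [-0.0, 0.4, -0.1]
grip_width: 0.0
```

```bash
python3 kn.py b4
```

```text
[ 0.55780236 -0.14076525  0.11006057] [  20.87523057 -142.73836814] [0.3932776  0.04090949 0.75205967] 20.525
[272 173  16  18 235] [279.59148936 181.34893617] [ 31.80876479 -16.45511981] [ 33.86953829 -22.14508054] [ 0.54712583 -0.0199447   0.14730415]
```

View pics/b4.png

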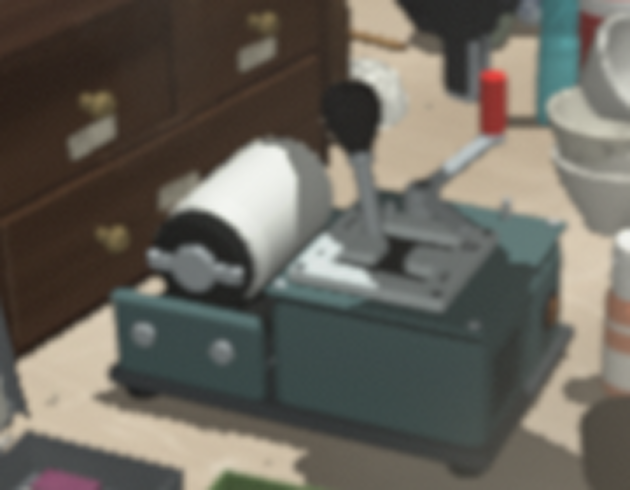

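Request:
servo_tool(commands=[[-0.007, -0.0015, 0, 0, 0, -3], [-0.0138, -0.0027, 0, 0, 0, -5.5], [-0.021, -0.0027, 0, 0, 0, -8], [-0.028, -0.0024, 0, 0, 0, -11], [-0.035, -0.0012, 0, 0, 0, -14], [-0.042, 0.0004, 0, 0, 0, -16.5], [-0.0485, 0.0028, 0, 0, 0, -19], [-0.053, 0.005, 0, 0, 0, -22]])

```text
time_s: 21.52
ee_pos: [0.5042, -0.1356, 0.1101]
tool_rot: [0.171, -0.169, -0.685, 0.688]
contact_force: [0.6, -0.3, -0.7]
grip_width: 0.0002
```

```bash
python3 kn.py b5
```

```text
[ 0.50387887 -0.13513216  0.11000802] [ -30.92715268 -126.73876714] [-0.60615072 -0.12097258 -0.63906267] 21.625
[272 173  16  18 231] [279.54978355 181.33333333] [ 31.90374351 -16.48746606] [ 34.7062792  -21.88303818] [ 0.54789574 -0.01952513  0.14706134]
```

View pics/b5.png

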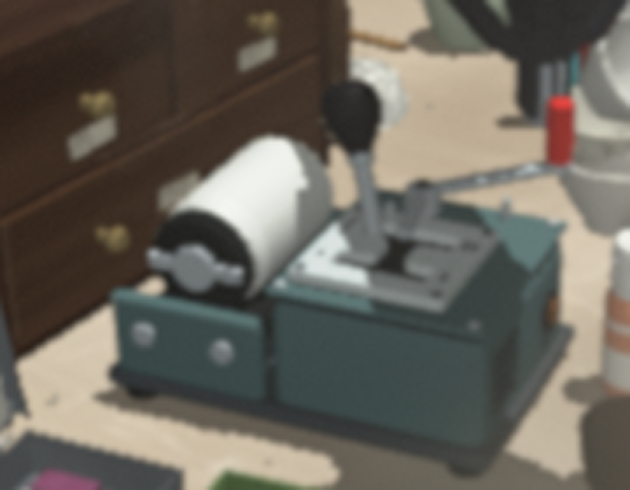

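Request:
servo_tool(commands=[[-0.0065, 0.0033, 0, 0, 0, -3], [-0.01, 0.0053, 0, 0, 0, -5], [-0.0129, 0.0072, 0, 0, 0, -7], [-0.0145, 0.0088, 0, 0, 0, -8], [-0.016, 0.0103, 0, 0, 0, -8], [-0.016, 0.0103, 0, 0, 0, -8]])

```text
time_s: 22.38
ee_pos: [0.4906, -0.1278, 0.1104]
tool_rot: [0.216, -0.219, -0.671, 0.675]
contact_force: [4.5, -5.2, -4.4]
grip_width: 0.0001
```

```bash
python3 kn.py b6
```

```text
[ 0.49064632 -0.12777505  0.11039316] [ -42.47869174 -116.95155433] [ 4.84803977 -5.82605711 -3.71130278] 22.475
[272 173  16  18 232] [279.57758621 181.31465517] [ 31.89466162 -16.57921348] [ 34.444261   -22.26470184] [ 0.54771285 -0.01995042  0.14746478]
```

View pics/b6.png

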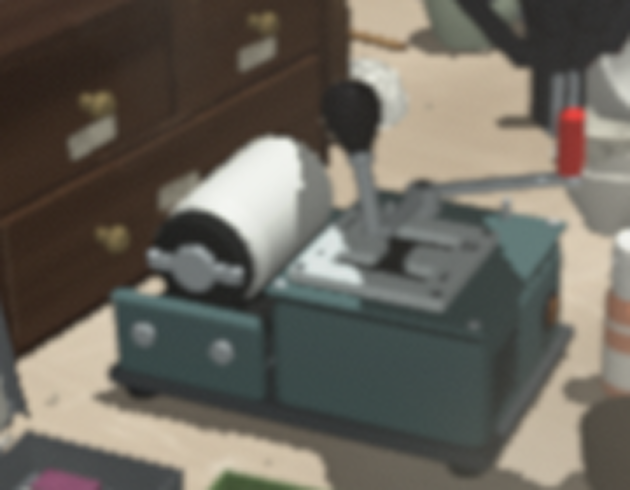

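Request:
servo_tool(commands=[[-0.003, 0.003, 0, 0, 0, 0], [-0.006, 0.006, 0, 0, 0, 0], [-0.006, 0.006, 0, 0, 0, 0]])

```text
time_s: 22.85
ee_pos: [0.4908, -0.1273, 0.1114]
tool_rot: [0.211, -0.226, -0.669, 0.676]
contact_force: [9.1, -10.0, -8.4]
grip_width: 0.0002
```

Request:
servo_tool(commands=[[0.008, -0.008, 0, 0, 0, 0], [0.02, -0.02, 0.0, 0, 0, 0], [0.02, -0.02, 0.04, 0, 0, 0], [0.02, -0.02, 0.09, 0, 0, 0], [0.0, -0.07, 0.12, 0, 0, 5], [0.0, -0.12, 0.12, 0, 0, 15], [0.0, -0.17, 0.12, 0, 0, 22], [0.0, -0.2, 0.12, 0, 0, 25]])

```text
time_s: 23.85
ee_pos: [0.4894, -0.3298, 0.2311]
tool_rot: [0.061, -0.076, -0.702, 0.705]
contact_force: [0.5, 0.5, 0.0]
grip_width: -0.0
```

```bash
python3 kn.py b7; python3 - <<'E'
from h import *
np.set_printoptions(precision=1,suppress=True)
t=look('top');im=t['image'][:,:,::-1];hsv=cv2.cvtColor(im,cv2.COLOR_BGR2HSV);P=cloud(t)
m=((hsv[...,0]<8)|(hsv[...,0]>172))&(hsv[...,1]>150)&(hsv[...,2]>80);m[:150]=0;m[260:]=0;m[:,:290]=0;m[:,400:]=0
m&=(P[...,2]>.115)&(P[...,2]<.14)
v,u=np.nonzero(m);p=tomill(plane(t,u.mean(),v.mean(),.13));a=np.degrees(np.arctan2(p[1]+58,p[0]-10));print(len(u),p,'keeper',np.radians(-55.1-a),np.hypot(p[0]-10,p[1]+58))
E
```

```text
[ 0.48863489 -0.33161604  0.23080876] [ -84.0447339  -316.51973134] [-1.09057939 -0.63747248  0.40207669] 23.95
[272 173  16  18 233] [279.58369099 181.36480687] [ 31.79149125 -16.3879756 ] [ 34.12314007 -22.51043751] [ 0.54744557 -0.02025384  0.14749331]
37 [ -55.6 -102.7] keeper 1.5815117120478572 79.41976840295938
```

View pics/b7t.png

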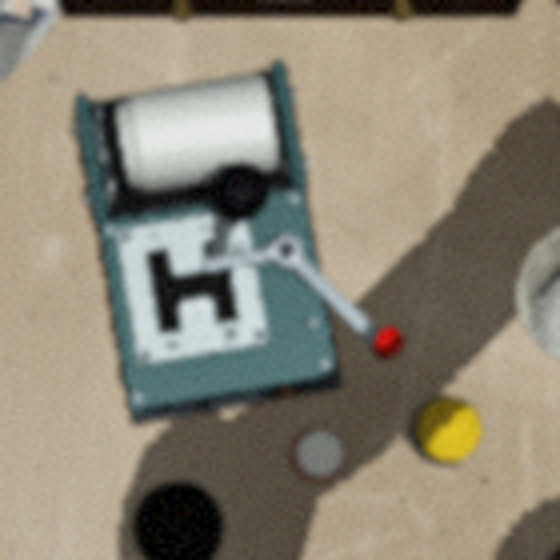

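View pics/b7.png

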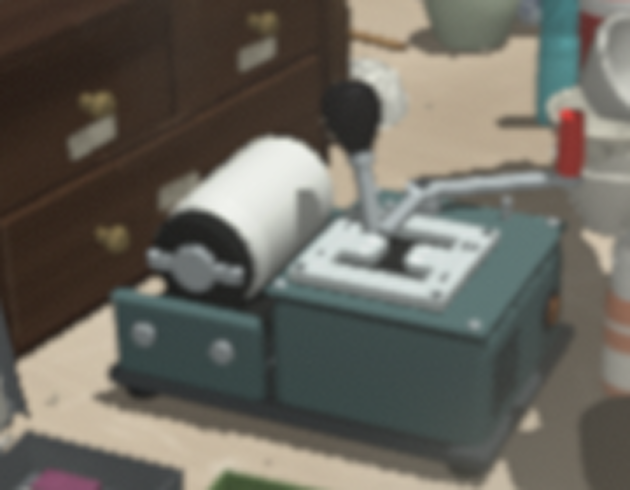

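The keeper's nose (205–285, 255) lies behind the lever, and the peg (387,341) measures 1.58 rad, at its stop. Jar (200,130), bottle (319,454), yellow jar (449,429) and cup (178,525) are at the same pixels as at the start. The arm is clear, so I am handing in.

```bash
python3 -c "
from workcell import arm
print(arm.close_job())"
```

```text
the job is handed in; nothing more can be done
None
```

The jar mill's lever is in third with the keeper locked behind it, and I have handed the job in at about 24 s of the 64 s allowed. I only pushed, with closed fingers: lever from first to neutral, across to the right and forward into third, then the red peg round to its stop.

**Lever:** It met a hard stop at the same finger position in two separate pushes, at up to about 12 N along the slot. The camera put the knob 38 mm forward where 42 mm was expected. That disagrees by more than the 2 mm calibration error. I trusted the repeatable stop, the stem's tilt of about 0.33 rad, and the nose passing behind the lever.

**Keeper:** It measured 1.58 rad after I backed off, against 1.571 at its stop. The last push against the stop reached about 16 N. In both final views the nose lies behind the stem.

**Bystanders:** In the last pictures the jar, paint bottle, yellow-lidded jar and dark cup sit at the same pixels as at the start. The arm was about 0.2 m clear and touching nothing.

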